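# Snap a hydraulic tube into the spring-jaw holder and shut the keeper

## Task

Lay the long steel tube lengthwise across the tops of both spring jaws of the holder, about centred end to end, and let go of it there. Then press it straight down from above until it snaps fully home in both jaws, and swing the keeper arm across it to its stop. Leave the other things on the bench where they are.

Things in the scene. Friction and masses are not known exactly. Their poses are not given: they have to be found in the camera images.
- holder: spring-jaw tube holder screwed to the bench; grey base plate 124 (x) x 150 (y, from -64 to +86) x 10 mm. Origin on the bench midway between its two jaw stations, z up; the tube goes along its y axis. Stations at y = -42 and +42 mm, each 28 mm wide (y), 116 mm across (x), up to 68 mm tall. Between them (y from -28 to +28 mm) nothing stands above the base plate.
- jaw_a (a point): middle of the station at holder y = -42 mm, between its two sprung jaws at roller height, 51 mm above the bench. Each jaw has a free-turning 12 mm roller along y; the rollers are 12 mm apart and open sideways by themselves when the tube is pressed down between them, then close over it. Flared plates above guide the tube in
- jaw_b (a point): the same at the station at holder y = +42 mm. The tube laid on the rollers of both stations rests with its axis 63 mm above the bench and does not go in by its weight; 10 to 15 N in all, straight down on the middle of the tube and followed down, snaps it past the rollers and home (one end may go in just before the other)
- holder_seat (a point): where the middle of the tube must finally be: on the holder's centre line midway between the stations, 40 mm above the bench (the tube rests on two saddles, its top 51 mm above the bench). Axes as the holder's
- tube: the long steel tube to be loaded: 22 mm diameter, 246 mm long, a hex nut (36 mm across flats, 28 mm long) flush with each end, bare for 95 mm either side of the middle; about 260 g, both ends alike. Lies on the flats of its nuts along its y axis; its axis is then 18 mm above the bench. Origin 18 mm below the tube's axis (as it first lies), at mid-length
- tube_mid (a point): middle of the long tube, on its axis; y along the tube
- keeper (a joint): angle (rad) of the keeper, a flat steel arm 14 mm wide and 8 mm thick that turns about a vertical post. At 0 (open) it points along holder +y, beside the tube; at 1.57 (closed, at its stop) along holder -x, across the tube. It closes anticlockwise seen from above, stays where it is left, and starts open or partly so
- keeper_axis (a point): the keeper's turning axis, at holder x = 45, y = 68 mm, at the underside of the arm, 54 mm above the bench (the arm's top is at 62 mm). The arm passes 3 mm over a tube that is fully home; a tube still on top of the rollers blocks it
- keeper_pin (a point): top of the keeper's upright black pin: 12 mm diameter, standing 43 mm above the arm (its top is 105 mm above the bench), 78 mm from the turning axis. About 1 N pushed sideways on the pin swings the keeper
- fitting_a: loose hydraulic fitting standing upright, 36 mm hex, 45 mm tall; origin under its centre; a bystander
- fitting_b: smaller loose fitting standing upright, 30 mm hex, 40 mm tall; origin under its centre; a bystander
- fitting_c: loose fitting like fitting_a (36 mm hex, 45 mm tall) near the long tube; origin under its centre; a bystander
- stub: short steel tube with a hex nut at each end, only 110 mm long: the wrong tube; lies on its nuts along its y axis, origin under its middle; a bystander
- spanner: open spanner lying flat; a bystander
- oil: plastic bottle, 56 mm diameter, 150 mm tall; origin under its centre; a bystander
- capcup: grey open cup, 84 mm across the rim, 70 mm tall; origin under its centre; a bystander
- carton: cardboard box 100 x 150 x 60 mm; origin under its centre; a bystander
Things that resemble listed ones, but are neither listed nor needed, are in the scene too. Leave any turquoise or yellow look-alike of the tube alone.

How it is judged:
On the way, in this order (a step that is already met when the one before it is completed fails the run):
1. the long tube lies along the tops of both jaws, about centred, let go and not yet pressed in (x of tube_mid in the frame of holder_seat between -0.008 and 0.008 m and y of tube_mid in the frame of holder_seat between -0.02 and 0.02 m and z of tube_mid in the frame of holder_seat between 0.017 and 0.03 m and angle between the y axis of tube and the y axis of holder, either way round below 0.1 rad and contact force between the fingers and tube below 0.05 N and linear speed of tube below 0.02 m/s), for 0.2 s.
2. the tube is pressed fully home in both jaws (x of tube_mid in the frame of holder_seat between -0.004 and 0.004 m and y of tube_mid in the frame of holder_seat between -0.02 and 0.02 m and z of tube_mid in the frame of holder_seat between -0.004 and 0.003 m and angle between the y axis of tube and the y axis of holder, either way round below 0.04 rad), for 0.1 s.
At the end, for the whole second after the job is handed in: The long tube is home in both jaws: its middle within 20 mm of the holder's middle lengthwise, 4 mm sideways and +3/-4 mm in height of the seat, parallel to the holder within 0.04 rad, at rest and released; the keeper is across it, past 1.42 rad (stop at 1.57) (all of step 2 and value of joint keeper above 1.42 rad and contact force between the fingers and tube below 0.05 N and linear speed of tube below 0.01 m/s); the robot touches nothing.
It fails at once if another thing on the bench is moved more than 30 mm (distance of any of fitting_a, fitting_b, fitting_c, stub, spanner, oil, capcup, carton from where it was at the start of the episode above 0.03 m).
It also fails if it takes over 58 s, if anything falls off the work surface, if the arm or the gripper's body presses on something with over 40 N, if the wrist force passes 120 N, or if a joint passes its speed limit or range.

## Robot

A 6-joint arm with a two-finger parallel gripper is mounted at the origin on the work surface. World frame = base frame: x ahead of the robot, y to its left, z up, the work surface at z = 0. Lengths are in m, angles in rad, forces in N, time in s.
With the tool pointing down it reaches from about 0.4 to 0.925 m from the base axis. Payload 3.4 kg.
Tool frame: the origin (TCP) lies between the finger pads; the fingertips stand 17 mm ahead of it and the grasp point (between the pads) lies 2 mm behind it; z points along the fingers, y is the line along which they close (so a half turn about z gives the same grasp; the last joint's range is limited). The gripper opens to 85 mm and grips with 20 to 120 N. Pads are 22 mm wide; open, the fingers measure 114 mm over their backs; the gripper's body (76 mm by 85 mm) begins 54 mm behind the grasp point. The pads swing forward as they close: fully open they stand 13 mm farther back than shut.
Start: joints at [-1.312, 0.307, 1.506, -0, 1.328, -0.073], TCP at [0.188, -0.543, 0.248] pointing down, gripper open.
Joint ranges: [-3.12, 3.12], [-1.05, 2.28], [0.14, 2.33], [-1.42, 4.57], [0.1, 2.73], [-2.68, 2.68]. Speed limits (rad/s): [2.57, 2.57, 3.14, 3.14, 3.14, 3.14].

## Interface

Orientations are given as [roll, pitch, yaw] about the fixed x, y, z axes, in that order (R = Rz(yaw) Ry(pitch) Rx(roll)).
In Python, from rig import sense, grab_frame, camera_model, hand_in, masks_of gives the robot as it stands.
- The arm moves only by the shell command python3 -m pendant 'ROWS' [OPENING]. ROWS is JSON, a list that holds one entry, the list of rows, each a list of 6 numbers: the shift along the world's x, y, z in mm, then the turn, a rotation vector about the world's x, y, z in degrees. A call has exactly 5 rows; each row shifts and turns the commanded pose from where the row before left it; what a row does not reach is not made up. A row lasts 1/12 s, in which the tool goes at most 41.7 mm and 7.16 degrees, less where a joint would pass 70% of its speed; a pose out of reach is approached as far as the arm can. A call is refused whole if a number of a shift passes 41.7 or a number of a turn 7.16, either way. A call with a gripper value outside its range is refused whole. OPENING is the gripper command: -1 is shut, 1 is fully open, values between are in proportion, set as the call begins (- or left out, the last holds). The fingers move at their own pace and stop on an object; the grip force is fixed at half the most. Time passes only in rows, so rows that do not move let the fingers close, or fill a call up. It gives the time, the measured TCP pose, the force, the opening and the grip force at its end, in the units of the state.
- sense(): the state, without advancing time (a new reading comes with each control period).
- grab_frame(name): name is "scene" or "top" or "wrist"; returns (picture, depth): 400x640x3 uint8, blue, green, red; 400x640 float32, m along the optical axis (not along the pixel's ray), 0 where there is no reading.
- camera_model(name): a dict with "fx", "fy", "cx", "cy" (pixels), "rvec" (rotation vector, rad) and "tvec" (3), from world to camera coordinates, as OpenCV has them; the wrist camera has in their place "tool_from_camera" (4x4, takes a point from camera to tool coordinates, whose origin is the TCP and whose axes are the flange's). Camera axes: x right, y down, z forward; pixel columns grow to the right and rows downward; lengths in m; the calibration is good to about 2 mm. The wrist camera is an equidistant fisheye: a pixel r from the principal point sees the ray r / f radians off the axis. A picture is of the moment at which its call begins: read the wrist's pose just before it. camera_model takes no time and is no camera call.
- hand_in(): hands the job in; it is judged then, once.
Trained networks look in the newest picture that a camera, given by its name, has taken for a name from the list of things; names that differ only in an ending like _2 or _b are one class to them, and where a whole thing is asked for, a point or a joint stands for the part that bears it (a point fixed in the world has none). Each returns a list of dicts, best first, with "conf" (0 to 1); they miss things now and then, are a little off and sometimes report something else, mostly with a low value. They report only what shows in the picture. A call takes as long as a camera call. They do not tell look-alikes from the thing itself.
- masks_of(camera, thing): "mask" (400x640 bool, what is visible of it) and "pixel" ([row, column] in pixels, amid what is visible of it).
The state is a dict: "time_s": time; "q": joint angles; "qvel": joint speeds; "joint_efforts": joint torques, N m; "eef_pos": TCP position; "orientation": TCP orientation; "contact_force": force on the tool from outside, world axes, zero at the start; "torque": the same for the moment, N m; "width": opening from 0.0 (shut) to 1.0 (fully open); "gripper_force": force on a finger pad.
Only numpy, scipy, OpenCV 4.12 (cv2) and the standard library are available. Lean on these libraries where they do the work, as an engineer would, in place of code of your own. Each camera call takes 0.05 s, during which the arm holds its last target. There are 200 camera calls.

## Working session

There is one attempt and no reset: what is moved stays moved. The work goes in short steps, Python scripts to look and compute and a shell command to move; the robot and the scene stay as the last step left them, time stands still between calls to the robot, and variables do not carry over. Pictures are saved under pics/ and viewed, at most 10 in all, crops included, and the job is handed in when it is done.

```bash
mkdir -p pics; ls
cat > h.py <<'E'
import numpy as np, cv2
from rig import *
def cloud(cam):
    img,d=grab_frame(cam); m=camera_model(cam)
    R=cv2.Rodrigues(np.array(m['rvec'],float))[0]; t=np.array(m['tvec'],float).ravel()
    v,u=np.mgrid[0:400,0:640]
    P=np.stack([(u-m['cx'])/m['fx']*d,(v-m['cy'])/m['fy']*d,d],-1)
    W=(P-t)@R; W[d<=0]=np.nan
    return img,W
E
python3 - <<'E'
from h import *
for c in("top","scene"):
    img,W=cloud(c); cv2.imwrite(f"pics/{c}0.png",img); np.save(f"pics/{c}0.npy",W)
    for n in ("holder","tube","keeper","keeper_pin","fitting_c","carton","capcup","oil","stub"):
        for r in masks_of(c,n)[:4]:
            p=W[r["mask"]]; p=p[~np.isnan(p[:,0])]
            if len(p): print(c,n,round(r["conf"],2),r["pixel"],len(p),np.median(p,0).round(3),np.percentile(p,97,axis=0).round(3))
print(sense())
E
```

```text
pics
top holder 0.66 [198.2, 272.9] 3236 [0.54  0.054 0.014] [0.594 0.157 0.069]
top holder 0.6 [131.6, 361.0] 483 [ 0.711 -0.175  0.008] [ 0.799 -0.148  0.012]
top holder 0.37 [208.8, 411.5] 993 [ 0.506 -0.294  0.029] [ 0.537 -0.172  0.039]
top tube 0.91 [207.3, 408.0] 1085 [ 0.507 -0.288  0.029] [ 0.54  -0.171  0.039]
top tube 0.79 [302.9, 195.5] 1249 [0.294 0.237 0.029] [0.37  0.335 0.038]
top tube 0.78 [310.6, 392.6] 1198 [ 0.261 -0.242  0.029] [ 0.337 -0.138  0.039]
top tube 0.58 [173.7, 231.0] 274 [0.587 0.143 0.064] [0.596 0.182 0.106]
top keeper 0.67 [175.9, 231.9] 280 [0.587 0.142 0.064] [0.608 0.178 0.106]
top keeper_pin 0.66 [123.4, 359.5] 546 [ 0.73  -0.177  0.008] [ 0.815 -0.147  0.012]
top keeper_pin 0.55 [175.1, 233.1] 311 [0.588 0.14  0.064] [0.609 0.183 0.106]
top fitting_c 0.7 [250.4, 289.8] 194 [0.416 0.009 0.046] [0.432 0.024 0.049]
top fitting_c 0.64 [235.9, 440.9] 237 [ 0.431 -0.358  0.045] [ 0.448 -0.345  0.049]
top fitting_c 0.48 [241.9, 250.8] 165 [0.426 0.105 0.04 ] [0.441 0.123 0.045]
top carton 0.97 [116.7, 188.8] 2989 [0.745 0.245 0.061] [0.807 0.317 0.06
[... 1405 characters left out ...]
 [0.778 0.137 0.151]
{'time_s': 1.0, 'q': array([-1.31149961e+00,  3.06784906e-01,  1.50640287e+00, -2.13787234e-05,
        1.32839905e+00, -7.35205768e-02]), 'qvel': array([ 0.00171744, -0.00026065,  0.00042887, -0.00027091,  0.00037682,
       -0.00055611]), 'joint_efforts': array([ 1.65988062e-03, -4.57487440e+01, -2.52340043e+01,  1.50195356e-04,
        7.45671623e-04, -1.19038006e-05]), 'eef_pos': array([ 0.18781592, -0.54346424,  0.24831247]), 'orientation': array([3.14158837e+00, 2.11255822e-05, 3.32822426e-01]), 'contact_force': array([-0.07685795,  0.09993485, -0.84459037]), 'torque': array([-0.01210977, -0.0235691 ,  0.02021067]), 'gripper_force': 0.0, 'width': 1.001615002157225}
```

View pics/top0.png

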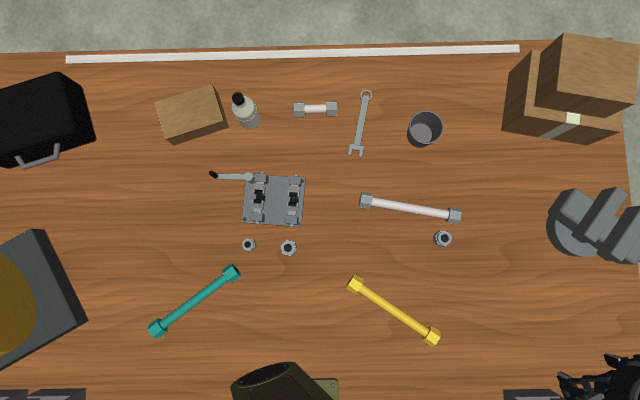

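```bash
python3 - <<'E'
from h import *
W=np.load("pics/top0.npy"); S=np.load("pics/scene0.npy")
A=W.reshape(-1,3);A=A[~np.isnan(A[:,0])]
def box(A,x0,x1,y0,y1,z0,z1): return A[(A[:,0]>x0)&(A[:,0]<x1)&(A[:,1]>y0)&(A[:,1]<y1)&(A[:,2]>z0)&(A[:,2]<z1)]
t=box(A,.4,.6,-.46,-.13,.012,.045)
t=t[~((t[:,0]<.455)&(t[:,1]<-.33))]
r=cv2.minAreaRect((t[:,:2]*1000).astype(np.float32)); print("tube",r)
# axis line from bare top
print(np.percentile(t,[0,3,50,97,100],axis=0).round(3))
for C in (A,S.reshape(-1,3)):
    C=C[~np.isnan(C[:,0])]
    b=box(C,.42,.68,-.09,.2,.006,.014); print("plate",cv2.minAreaRect((b[:,:2]*1000).astype(np.float32)),len(b))
    j=box(C,.42,.68,-.09,.2,.06,.075); print("jaws",cv2.minAreaRect((j[:,:2]*1000).astype(np.float32)),len(j))
    p=box(C,.42,.68,-.05,.25,.085,.12); print("pin",p.mean(0) if len(p) else 0,len(p), p.max(0) if len(p) else 0)
E
cp pics/top0.png /tmp/; python3 -c "
import cv2;i=cv2.imread('pics/top0.png')[140:260,210:330];cv2.imwrite('pics/hold.png',cv2.resize(i,None,fx=5,fy=5,interpolation=cv2.INTER_CUBIC))"
```

```text
tube ((508.32904052734375, -288.076904296875), (246.79330444335938, 41.06588363647461), 78.64154815673828)
[[ 0.465 -0.411  0.015]
 [ 0.472 -0.403  0.02 ]
 [ 0.506 -0.291  0.029]
 [ 0.54  -0.171  0.039]
 [ 0.55  -0.165  0.042]]
plate ((550.6502685546875, 55.76563262939453), (285.33050537109375, 249.344482421875), 88.67478942871094) 1641
jaws ((549.19140625, 81.11531066894531), (208.24365234375, 80.33778381347656), 71.55111694335938) 446
pin [0.58822678 0.17684114 0.10227999] 34 [0.59463051 0.18283262 0.11022804]
plate ((524.7286376953125, 62.172760009765625), (250.07183837890625, 203.1083221435547), 88.1615982055664) 1321
jaws ((551.0152587890625, 84.71209716796875), (217.0767822265625, 81.01704406738281), 71.15839385986328) 416
pin [0.59281944 0.17993839 0.09837975] 60 [0.5983024  0.18467163 0.10940901]
```

View pics/hold.png

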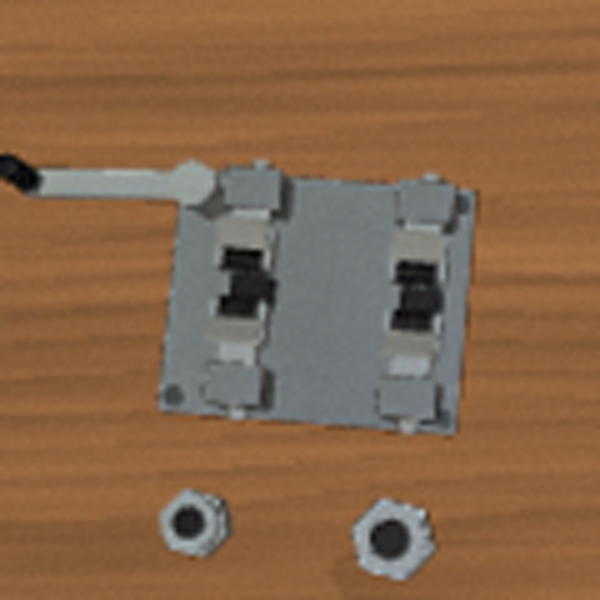

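The top view shows the white long tube at about (207,408), with fitting_c at (238,443) just off its right end. The holder is at (198,273), turned about -5°, with its keeper pointing left (+y) and the pin at (175,213). The teal and yellow tubes are look-alikes. I'll move over the tube now.

```bash
python3 -m pendant '[[[32,25.5,-5,0,0,5.95],[32,25.5,-5,0,0,5.95],[32,25.5,-5,0,0,5.95],[32,25.5,-5,0,0,5.95],[32,25.5,-5,0,0,5.95]]]' 1 ; python3 -m pendant '[[[32,25.5,-5,0,0,5.95],[32,25.5,-5,0,0,5.95],[32,25.5,-5,0,0,5.95],[32,25.5,-5,0,0,5.95],[31,25.5,-5,0,0,5.95]]]'
cat >> h.py <<'E'
from scipy.spatial.transform import Rotation as Ro
def wcloud():
    s=sense(); img,d=grab_frame("wrist"); m=camera_model("wrist")
    v,u=np.mgrid[0:400,0:640]; a=(u-m['cx'])/m['fx']; b=(v-m['cy'])/m['fy']; th=np.hypot(a,b)+1e-9
    k=np.tan(np.minimum(th,1.5))/th
    P=np.stack([a*k*d,b*k*d,d,np.ones_like(d)],-1)
    T=np.eye(4);T[:3,:3]=Ro.from_euler('xyz',s['orientation']).as_matrix();T[:3,3]=s['eef_pos']
    W=(P@(T@np.array(m['tool_from_camera'])).T)[...,:3]; W[(d<=0)|(th>1.2)]=np.nan
    return img,W
def rect(p): 
    p=p[~np.isnan(p[:,0])]; return cv2.minAreaRect((p[:,:2]*1000).astype(np.float32))
E
python3 - <<'E'
from h import *
img,W=wcloud(); cv2.imwrite("pics/w1.png",img)
print(sense()['eef_pos'],sense()['orientation'],camera_model('wrist')['tool_from_camera'])
for n in("tube","holder","fitting_c"):
  for r in masks_of("wrist",n)[:3]:
    p=W[r["mask"]]; p=p[~np.isnan(p[:,0])]; print(n,r["conf"],r["pixel"],len(p),np.median(p,0).round(3),rect(p), rect(p[p[:,2]>.012]))
W=np.load("pics/top0.npy");img=cv2.imread("pics/top0.png")
z=W[...,2];m=((z>.007)&(z<.08)).astype(np.uint8);m=cv2.morphologyEx(m,cv2.MORPH_OPEN,np.ones((3,3)))
n,l=cv2.connectedComponents(m); k=l[200,275]; sel=l==k; pl=W[sel&(z<.016)]; print("holder",k,rect(pl),rect(W[sel]))
E
```

```text
time_s: 1.42
eef_pos: [0.3489, -0.4148, 0.2233]
orientation: [3.141, 0.0, 0.856]
contact_force: [0.6, -0.1, -0.2]
width: 0.998
gripper_force: 0.0
time_s: 1.83
eef_pos: [0.5084, -0.287, 0.1983]
orientation: [3.141, 0.0, 1.377]
contact_force: [-0.4, -2.0, 0.8]
width: 1.0
gripper_force: 0.0
[ 0.51399843 -0.28193854  0.19733567] [ 3.13722858 -0.005303    1.38451538] [[-3.73598995e-04 -9.63693061e-01 -2.67012255e-01  6.80422916e-02]
 [ 9.99999928e-01 -3.44392784e-04 -1.56210176e-04 -6.97834133e-04]
 [ 5.85815690e-05 -2.67012294e-01  9.63693121e-01 -1.26759815e-01]
 [ 0.00000000e+00  0.00000000e+00  0.00000000e+00  1.00000000e+00]]
tube 0.72 [173.3, 112.2] 3958 [ 0.279 -0.22   0.029] ((246.2447967529297, -244.0956573486328), (279.4161376953125, 60.26714324951172), 54.68679428100586) ((264.44921875, -236.8447265625), (246.53662109375, 38.94013977050781), 54.68679428100586)
tube 0.65 [172.7, 318.0] 5951 [ 0.51  -0.272  0.029] ((508.0618896484375, -285.400634765625), (250.27197265625, 40.59565734863281), 78.56217193603516) ((507.5525207519531, -287.9182434082031), (245.13473510742188, 40.5956
[... 322 characters left out ...]
1 [ 0.435 -0.356  0.045] ((430.98089599609375, -374.0611572265625), (62.801483154296875, 36.39424133300781), 83.34366607666016) ((432.96551513671875, -361.5401306152344), (37.05902862548828, 36.1258430480957), 11.70345401763916)
fitting_c 0.75 [174.1, 322.2] 6196 [ 0.51  -0.272  0.029] ((505.573974609375, -299.31866455078125), (268.7435302734375, 41.888458251953125), 78.42579650878906) ((507.5556945800781, -287.8276062011719), (245.42529296875, 40.78317642211914), 78.51901245117188)
holder 14 ((536.155517578125, 48.909698486328125), (150.15614318847656, 123.53828430175781), 84.26929473876953) ((539.5350952148438, 80.24195861816406), (213.8031463623047, 126.73152923583984), 83.93290710449219)
```

The wrist view agrees: tube mid (507.6, -287.8), angle 78.5°. The holder plate fit gives an origin at (535, 38) and a yaw of about -5.7°. Next I descend and grip.

```bash
python3 -m pendant '[[[0,0,-30,0,0,0],[0,0,-35,0,0,0],[0,0,-35,0,0,0],[0,0,-30,0,0,0],[0,0,-20,0,0,0]]]' >/dev/null; python3 -m pendant '[[[0,0,-10,0,0,0],[0,0,-10,0,0,0],[0,0,-7,0,0,0],[0,0,0,0,0,0],[0,0,0,0,0,0]]]'; python3 -m pendant '[[[0,0,0,0,0,0],[0,0,0,0,0,0],[0,0,0,0,0,0],[0,0,0,0,0,0],[0,0,0,0,0,0]]]' -1;python3 -m pendant '[[[0,0,0,0,0,0],[0,0,0,0,0,0],[0,0,0,0,0,0],[0,0,0,0,0,0],[0,0,0,0,0,0]]]' -1
```

```text
time_s: 2.87
eef_pos: [0.5071, -0.2891, 0.022]
orientation: [3.141, 0.001, 1.371]
contact_force: [0.3, 0.3, 0.6]
width: 1.002
gripper_force: 0.0
time_s: 3.28
eef_pos: [0.5071, -0.2885, 0.0217]
orientation: [3.141, 0.0, 1.371]
contact_force: [1.4, -0.3, -0.1]
width: 0.3
gripper_force: 0.0
time_s: 3.7
eef_pos: [0.5072, -0.2886, 0.022]
orientation: [3.141, 0.0, 1.371]
contact_force: [0.1, 0.9, 6.0]
width: 0.233
gripper_force: 58.6
```

```bash
python3 -m pendant '[[[0,0,10,0,0,0],[0,0,25,0,0,0],[0,0,35,0,0,0],[0,0,35,0,0,0],[0,0,25,0,0,0]]]'; python3 -m pendant '[[[2,15,5,0,0,0],[3,30,0,0,0,0.7],[3,35,0,0,0,0.7],[3,38,0,0,0,0.7],[3,38,0,0,0,0.7]]]' >/dev/null;  python3 -m pendant '[[[3,38,0,0,0,0.7],[3,38,0,0,0,0.7],[3,38,0,0,0,0.7],[3,31,0,0,0,0.8],[2,25,0,0,0,0]]]' >/dev/null; python3 -m pendant '[[[0,0,0,0,0,0],[0,0,0,0,0,0],[0,0,0,0,0,0],[0,0,0,0,0,0],[0,0,0,0,0,0]]]'
python3 - <<'E'
from h import *
s=sense();img,W=wcloud(); cv2.imwrite("pics/w2.png",img); print(s['eef_pos'],s['orientation'])
z=W[...,2]
t=W[(z>.12)&(z<.18)]; print("tube",rect(t),len(t))
m=((z>.007)&(z<.08)).astype(np.uint8);m=cv2.morphologyEx(m,cv2.MORPH_OPEN,np.ones((3,3)))
n,l=cv2.connectedComponents(m)
for r in masks_of("wrist","holder")[:2]:
    p=W[r["mask"]];zz=p[:,2]; print(r["conf"],r["pixel"],rect(p[(zz>.007)&(zz<.014)]),rect(p[(zz>.06)&(zz<.072)]))
img,W=cloud("top");z=W[...,2]
t=W[(z>.12)&(z<.18)&(W[...,0]<.62)&(W[...,0]>.45)&(abs(W[...,1]-.04)<.16)];print("top tube",rect(t),len(t))
E
```

```text
time_s: 4.12
eef_pos: [0.507, -0.2886, 0.1539]
orientation: [3.14, 0.001, 1.371]
contact_force: [0.8, -0.7, -3.2]
width: 0.233
gripper_force: 59.0
time_s: 5.37
eef_pos: [0.5344, 0.0365, 0.156]
orientation: [-3.141, 0.0, 1.469]
contact_force: [0.2, 0.4, -3.6]
width: 0.237
gripper_force: 59.1
[0.53443963 0.03653146 0.1559869 ] [-3.14079333e+00  3.31274776e-04  1.46926601e+00]
tube ((630.09521484375, 63.682044982910156), (158.91749572753906, 235.7241973876953), 80.88108825683594) 23085
0.58 [163.4, 355.3] ((536.7222290039062, 60.057926177978516), (128.75839233398438, 124.50007629394531), 84.35675048828125) ((551.88134765625, 93.81919860839844), (189.30592346191406, 79.11785125732422), 68.17764282226562)
top tube ((527.0255737304688, 36.88323211669922), (245.9780731201172, 39.525001525878906), 88.27977752685547) 876
```

View pics/w2.png

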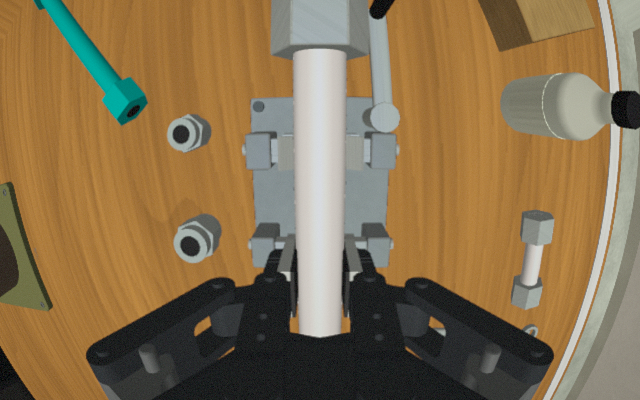

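The wrist view shows the tube centred between the fingers (column 320) and the stations centred at about column 321.5, so it is aligned to within about 1 mm. Lowering now.

```bash
python3 -m pendant '[[[1,1.5,-15,0,0,0],[0,0,-20,0,0,0],[0,0,-20,0,0,0],[0,0,-15,0,0,0],[0,0,-8,0,0,0]]]'; python3 -m pendant '[[[0,0,-4,0,0,0],[0,0,-3,0,0,0],[0,0,-2,0,0,0],[0,0,0,0,0,0],[0,0,0,0,0,0]]]'
```

```text
time_s: 5.93
eef_pos: [0.5347, 0.0384, 0.0766]
orientation: [-3.139, 0.0, 1.47]
contact_force: [-1.0, 0.1, -1.9]
width: 0.234
gripper_force: 59.1
time_s: 6.35
eef_pos: [0.5364, 0.039, 0.07]
orientation: [3.14, -0.0, 1.471]
contact_force: [0.4, -0.2, -3.4]
width: 0.233
gripper_force: 59.1
```

```bash
python3 -m pendant '[[[-0.5,-0.5,-1,0,0,0],[0,0,-1,0,0,0],[0,0,0,0,0,0],[0,0,0,0,0,0],[0,0,0,0,0,0]]]'
```

```text
time_s: 6.77
eef_pos: [0.5354, 0.0386, 0.0674]
orientation: [3.141, -0.0, 1.471]
contact_force: [0.6, 0.7, -3.0]
width: 0.236
gripper_force: 59.0
```

```bash
python3 -m pendant '[[[0,0,-1,0,0,0],[0,0,0,0,0,0],[0,0,0,0,0,0],[0,0,0,0,0,0],[0,0,0,0,0,0]]]'
```

```text
time_s: 7.18
eef_pos: [0.5353, 0.0386, 0.0668]
orientation: [3.141, -0.0, 1.471]
contact_force: [-3.4, 0.8, 5.2]
width: 0.233
gripper_force: 59.9
```

Contact on the rollers. Releasing and rising.

```bash
python3 -m pendant '[[[0,0,0,0,0,0],[0,0,0,0,0,0],[0,0,0,0,0,0],[0,0,0,0,0,0],[0,0,0,0,0,0]]]' 1; python3 -m pendant '[[[0,0,0,0,0,0],[0,0,0,0,0,0],[0,0,5,0,0,0],[0,0,20,0,0,0],[0,0,30,0,0,0]]]';python3 -m pendant '[[[0,0,10,0,0,0],[0,0,0,0,0,0],[0,0,0,0,0,0],[0,0,0,0,0,0],[0,0,0,0,0,0]]]'
python3 - <<'E'
from h import *
s=sense();img,W=wcloud(); cv2.imwrite("pics/w3.png",img); print(s['eef_pos'],s['orientation'])
z=W[...,2]; Rz=Ro.from_euler('z',-(-.1)).as_matrix()
H=(W-np.array([.5347,.038,0]))@Ro.from_euler('z',-.1).as_matrix()  # holder coords
for lo,hi in((0,20),(20,28),(60,80),(80,93),(97,122)):
    k=(H[...,1]*1000>lo)&(H[...,1]*1000<hi)&(abs(H[...,0])<.016)&(H[...,2]>.03)&(H[...,2]<.09)
    p=H[k]; 
    if len(p)>20: print(lo,hi,len(p),(p[p[:,2]>p[:,2].max()-.004].mean(0)*1000).round(1),(p.max(0)*1000).round(1),(p.min(0)*1000).round(1))
for i in(246,250):pass
E
```

```text
time_s: 7.6
eef_pos: [0.5355, 0.0385, 0.0662]
orientation: [3.141, -0.0, 1.471]
contact_force: [-1.0, 0.5, -0.3]
width: 0.922
gripper_force: 0.0
time_s: 8.02
eef_pos: [0.533, 0.0385, 0.1197]
orientation: [-3.135, 0.001, 1.471]
contact_force: [0.1, -0.4, -0.5]
width: 1.001
gripper_force: 0.0
time_s: 8.43
eef_pos: [0.5341, 0.0385, 0.13]
orientation: [-3.139, 0.0, 1.471]
contact_force: [0.1, -0.0, 0.1]
width: 0.996
gripper_force: 0.0
[0.53412487 0.03852824 0.1299798 ] [-3.13881896e+00  2.72869514e-04  1.47075535e+00]
0 20 1010 [-0.2 10.2 74.2] [10.5 20.  76.4] [-10.9   0.   64.2]
20 28 442 [-0.5 24.  74.3] [10.3 28.  76.6] [-11.5  20.   63.4]
60 80 1180 [-0.1 69.8 74.4] [10.5 80.  76.8] [-11.   60.   63.7]
80 93 786 [-0.2 86.4 74.6] [11.  93.  77.2] [-11.   80.   63.8]
97 122 2275 [-1.000e-01  1.093e+02  8.210e+01] [ 16.  122.   84.3] [-15.9  97.1  71.2]
```

View pics/w3.png

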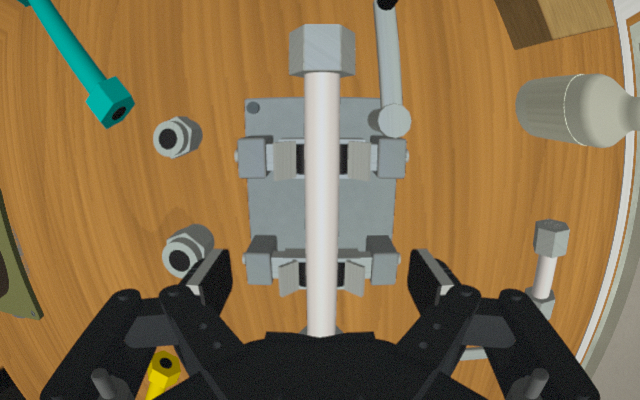

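The tube lies level on the rollers (axis z about 63, sideways offset under 1 mm, nut ends where expected) and is released. Shut the gripper and press.

```bash
python3 -m pendant '[[[-0.8,-0.5,0,0,0,0],[0,0,0,0,0,0],[0,0,0,0,0,0],[0,0,0,0,0,0],[0,0,0,0,0,0]]]' -1 >/dev/null; python3 -m pendant '[[[0,0,0,0,0,0],[0,0,-10,0,0,0],[0,0,-15,0,0,0],[0,0,-8,0,0,0],[0,0,-2,0,0,0]]]'; python3 -m pendant '[[[0,0,-1,0,0,0],[0,0,-1,0,0,0],[0,0,-1,0,0,0],[0,0,-1,0,0,0],[0,0,-1,0,0,0]]]'
```

```text
time_s: 9.32
eef_pos: [0.533, 0.038, 0.0943]
orientation: [-3.138, 0.0, 1.471]
contact_force: [-0.6, -0.3, -0.2]
width: -0.003
gripper_force: 0.0
time_s: 9.73
eef_pos: [0.5349, 0.038, 0.0917]
orientation: [3.141, -0.0, 1.471]
contact_force: [0.0, -0.1, 0.2]
width: 0.001
gripper_force: 0.0
```

```bash
python3 -m pendant '[[[0,0,-1.5,0,0,0],[0,0,-1.5,0,0,0],[0,0,-1.5,0,0,0],[0,0,-1.5,0,0,0],[0,0,-1.5,0,0,0]]]'; python3 -m pendant '[[[0,0,-1.5,0,0,0],[0,0,-1.5,0,0,0],[0,0,-1.5,0,0,0],[0,0,-1.5,0,0,0],[0,0,-1.5,0,0,0]]]'
```

```text
time_s: 10.15
eef_pos: [0.537, 0.0379, 0.0862]
orientation: [3.136, -0.0, 1.471]
contact_force: [-1.1, -0.9, 12.5]
width: -0.003
gripper_force: 6.3
time_s: 10.57
eef_pos: [0.5347, 0.038, 0.0765]
orientation: [3.141, -0.0, 1.471]
contact_force: [0.3, 0.1, 0.2]
width: -0.006
gripper_force: 0.0
```

```bash
python3 -m pendant '[[[0,0,-1.5,0,0,0],[0,0,-1.5,0,0,0],[0,0,-1.5,0,0,0],[0,0,-1.5,0,0,0],[0,0,-1,0,0,0]]]'; python3 -m pendant '[[[0,0,-0.5,0,0,0],[0,0,-0.5,0,0,0],[0,0,-0.5,0,0,0],[0,0,-0.5,0,0,0],[0,0,0,0,0,0]]]'
```

```text
time_s: 10.98
eef_pos: [0.5343, 0.0381, 0.0689]
orientation: [-3.141, 0.0, 1.471]
contact_force: [-0.9, 0.2, -0.8]
width: -0.004
gripper_force: 0.0
time_s: 11.4
eef_pos: [0.5346, 0.038, 0.0678]
orientation: [3.141, -0.0, 1.471]
contact_force: [-0.4, 0.8, 4.8]
width: 0.003
gripper_force: 2.0
```

```bash
python3 -m pendant '[[[0,0,5,0,0,0],[0,0,20,0,0,0],[0,0,30,0,0,0],[0,0,20,0,0,0],[0,0,10,0,0,0]]]'; python3 -m pendant '[[[0,0,0,0,0,0],[0,0,0,0,0,0],[0,0,0,0,0,0],[0,0,0,0,0,0],[0,0,0,0,0,0]]]'
python3 - <<'E'
from h import *
O=np.array([.5347,.038,0]);RH=Ro.from_euler('z',-.1).as_matrix()
for nm in("wrist","top","scene"):
    img,W=wcloud() if nm=="wrist" else cloud(nm)
    if nm=="wrist": cv2.imwrite("pics/w4.png",img)
    H=(W-O)@RH
    for lo,hi in((-122,-97),(-90,-60),(0,28),(60,90),(97,122)):
        p=H[(H[...,1]*1000>lo)&(H[...,1]*1000<hi)&(abs(H[...,0])<.02)&(H[...,2]>.03)&(H[...,2]<.09)]
        if len(p)>15: print(nm,lo,hi,len(p),(p[p[:,2]>np.percentile(p[:,2],97)-.004].mean(0)*1000).round(1))
    p=H[(H[...,1]>.12)&(H[...,1]<.17)&(abs(H[...,0]-.03)<.05)&(H[...,2]>.085)&(H[...,2]<.115)]
    if len(p): print(nm,"pin",(p.mean(0)*1000).round(1),len(p))
    p=H[(H[...,1]>.08)&(H[...,1]<.17)&(abs(H[...,0]-.03)<.05)&(H[...,2]>.06)&(H[...,2]<.066)]
    if len(p)>9: f=np.polyfit(p[:,1],p[:,0],1); print("arm angle",-np.arctan(f[0]),len(p))
E
```

```text
time_s: 11.82
eef_pos: [0.5362, 0.0381, 0.1553]
orientation: [3.137, -0.0, 1.471]
contact_force: [0.1, 0.4, -0.5]
width: 0.004
gripper_force: 0.0
time_s: 12.23
eef_pos: [0.5336, 0.038, 0.1509]
orientation: [-3.139, 0.0, 1.471]
contact_force: [0.8, -0.3, 0.2]
width: -0.003
gripper_force: 0.0
wrist -122 -97 185 [  -2.1 -107.4   59. ]
wrist 0 28 1002 [-0.4 14.1 51. ]
wrist 60 90 1195 [-0.1 75.  51.1]
wrist 97 122 1779 [  0.2 109.4  58.9]
wrist pin [ 38.7 141.5  93.6] 166
arm angle 0.04008275290281989 1853
top -122 -97 170 [   0.9 -108.8   59.7]
top -90 -60 112 [ -0.1 -74.8  52. ]
top 60 90 34 [-4.2 82.2 51.5]
top 97 122 151 [  0.2 110.1  59.6]
arm angle -0.16499775905033337 33
scene -122 -97 139 [   2.  -109.7   59.2]
scene -90 -60 91 [  2.5 -74.2  51.6]
scene 0 28 87 [ 3.  14.4 52. ]
scene 60 90 123 [ 2.1 74.3 51.8]
scene 97 122 148 [  2.1 107.9  59.3]
scene pin [ 43.5 146.9  98.5] 59
arm angle -0.06281526766382527 174
```

The tube is home at both ends (tops at 51 mm). The pin is at about holder (41, 146). I'll go to the +x side of it and lower.

```bash
python3 -m pendant '[[[19.8,27.4,0,0,0,0],[19.8,27.4,0,0,0,0],[19.8,27.4,0,0,0,0],[19.8,27.4,0,0,0,0],[19.8,27.4,0,0,0,0]]]' >/dev/null; python3 -m pendant '[[[0,0,0,0,0,0],[0,0,-15,0,0,0],[0,0,-25,0,0,0],[0,0,-13,0,0,0],[0,0,-5,0,0,0]]]'; python3 -m pendant '[[[-6.7,0.7,0,0,0,0],[-6.7,0.7,0,0,0,0],[-6.7,0.7,0,0,0,0],[-8,1.5,0,0,0,0],[-8,1.5,0,0,0,0]]]'
python3 - <<'E'
from h import *
s=sense();O=np.array([.5347,.038,0]);RH=Ro.from_euler('z',-.1).as_matrix()
print((s['eef_pos']-O)@RH*1000, s['contact_force'])
E
```

```text
time_s: 13.22
eef_pos: [0.6313, 0.1745, 0.0912]
orientation: [-3.136, 0.002, 1.471]
contact_force: [-1.1, 0.3, -0.6]
width: -0.001
gripper_force: 0.0
time_s: 13.63
eef_pos: [0.5974, 0.1802, 0.0956]
orientation: [3.139, -0.0, 1.471]
contact_force: [0.7, -0.9, -0.2]
width: -0.001
gripper_force: 0.6
[ 48.20736643 147.72809465  95.58570169] [ 0.74194059 -0.91830492 -0.23411749]
```

```bash
python3 -m pendant '[[[-7,1,0,0,0,0],[-8,-0.7,0,0,0,0],[-8,-0.8,0,0,0,0],[-8,-0.8,0,0,0,0],[-7.4,-3,0,0,0,0]]]'; python3 -m pendant '[[[-7.4,-3,0,0,0,0],[-7.4,-3.3,0,0,0,0],[-6.2,-5.2,0,0,0,0],[-6.2,-5.2,0,0,0,0],[-6,-5.1,0,0,0,0]]]'
python3 - <<'E'
from h import *
s=sense();O=np.array([.5347,.038,0]);RH=Ro.from_euler('z',-.1).as_matrix()
print((s['eef_pos']-O)@RH*1000, s['contact_force'])
img,W=wcloud(); cv2.imwrite("pics/w5.png",img)
E
```

```text
time_s: 14.05
eef_pos: [0.5674, 0.1767, 0.0964]
orientation: [3.123, -0.004, 1.472]
contact_force: [20.4, 1.8, -9.2]
width: -0.003
gripper_force: 9.0
time_s: 14.47
eef_pos: [0.5333, 0.1555, 0.0968]
orientation: [3.125, -0.005, 1.471]
contact_force: [14.1, 0.2, -3.4]
width: -0.0
gripper_force: 7.0
[-13.12619589 116.73642125  96.78978448] [14.09039712  0.21423133 -3.41119052]
```

View pics/w5.png

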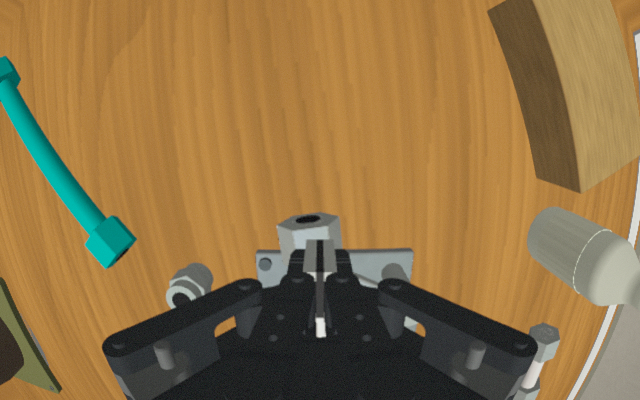

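The wrist view shows the tube end and the post near (395,280), but the fingers hide the keeper arm. The force is about 14 N, so I'll check from the scene camera.

Run:
```python
from h import *
img,W=cloud("scene"); a=cv2.resize(img[170:330,270:430],(600,600),interpolation=cv2.INTER_CUBIC); cv2.imwrite("pics/s6.png",a)
O=np.array([.5347,.038,0]);RH=Ro.from_euler('z',-.1).as_matrix();H=(W-O)@RH*1000
for n in("keeper","keeper_pin"):
  for r in masks_of("scene",n)[:2]:
    p=H[r["mask"]];p=p[~np.isnan(p[:,0])]; print(n,r["conf"],r["pixel"],np.median(p,0).round(1))
p=H[(H[...,2]>59)&(H[...,2]<65)&(H[...,1]>55)&(H[...,1]<160)&(abs(H[...,0])<70)]
print(len(p),p[::max(1,len(p)//25)].round(0).tolist())
```

```text
keeper 0.67 [257.1, 362.7] [22.1 81.4 62.8]
keeper_pin 0.58 [257.4, 363.1] [19.5 80.7 62.6]
178 [[-22.0, 93.0, 62.0], [-7.0, 87.0, 64.0], [-18.0, 98.0, 62.0], [-4.0, 89.0, 64.0], [-15.0, 100.0, 62.0], [2.0, 80.0, 60.0], [-5.0, 94.0, 63.0], [-15.0, 105.0, 63.0], [7.0, 86.0, 64.0], [-6.0, 98.0, 62.0], [16.0, 76.0, 62.0], [5.0, 90.0, 62.0], [27.0, 73.0, 65.0], [16.0, 87.0, 65.0], [0.0, 97.0, 60.0], [26.0, 78.0, 64.0], [15.0, 89.0, 63.0], [30.0, 75.0, 62.0], [17.0, 88.0, 60.0], [31.0, 79.0, 62.0], [43.0, 74.0, 65.0], [29.0, 85.0, 62.0], [35.0, 82.0, 61.0], [40.0, 78.0, 60.0], [51.0, 75.0, 62.0], [52.0, 76.0, 62.0]]
```

View pics/s6.png

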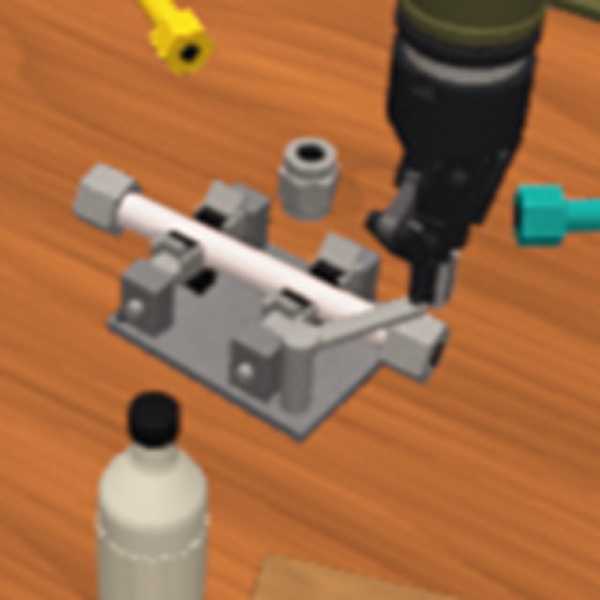

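The keeper is following: the arm is at about 1.1 rad with the fingertips behind the pin. Continuing.

```bash
python3 -m pendant '[[[-1.5,-3,0,0,0,0],[-2,-3,0,0,0,0],[-2,-3,0,0,0,0],[-2,-3,0,0,0,0],[-2,-3,0,0,0,0]]]'; python3 -m pendant '[[[-1.5,-2.7,0,0,0,0],[-1.5,-2.7,0,0,0,0],[-1.5,-2.7,0,0,0,0],[-1.5,-2.7,0,0,0,0],[-1,-2,0,0,0,0]]]'
cat > k.py <<'E'
from h import *
s=sense();O=np.array([.5347,.038,0]);RH=Ro.from_euler('z',-.1).as_matrix()
print(((s['eef_pos']-O)@RH*1000).round(1), s['contact_force'].round(1))
img,W=cloud("scene");H=(W-O)@RH*1000
p=H[(H[...,2]>61.5)&(H[...,2]<66)&(H[...,1]>58)&(H[...,1]<160)&(H[...,0]<35)&(H[...,0]>-25)]
f=np.polyfit(p[:,0],p[:,1],1);print(len(p),"angle",1.571+np.arctan(f[0]),"y at 45:",np.polyval(f,45))
E
python3 k.py
```

```text
time_s: 15.08
eef_pos: [0.518, 0.1396, 0.0953]
orientation: [3.137, -0.002, 1.471]
contact_force: [-0.3, 0.0, -0.3]
width: -0.002
gripper_force: 0.4
time_s: 15.5
eef_pos: [0.5087, 0.126, 0.0941]
orientation: [-3.141, 0.0, 1.471]
contact_force: [1.0, 2.8, -0.8]
width: 0.001
gripper_force: 2.2
[-34.7  84.9  94.1] [ 1.   2.8 -0.8]
104 angle 1.5788767963566661 y at 45: 71.89815842293184
```

```bash
python3 -m pendant '[[[0,-1,0,0,0,0],[0,-1,0,0,0,0],[0,-1,0,0,0,0],[0,0,0,0,0,0],[0,0,0,0,0,0]]]'; python3 k.py
```

```text
time_s: 15.97
eef_pos: [0.5088, 0.1257, 0.0942]
orientation: [-3.14, -0.004, 1.469]
contact_force: [-1.0, 10.5, 0.1]
width: -0.003
gripper_force: 5.0
[-34.6  84.6  94.2] [-1.  10.5  0.1]
108 angle 1.5327029945731128 y at 45: 70.77256881605685
```

At the stop (10 N, no further motion). Back off, rise and verify.

```bash
python3 -m pendant '[[[0,5,0,0,0,0],[0,15,0,0,0,0],[0,15,0,0,0,0],[0,5,15,0,0,0],[0,0,30,0,0,0]]]' >/dev/null; python3 -m pendant '[[[0,0,40,0,0,0],[0,0,30,0,0,0],[0,0,10,0,0,0],[0,0,0,0,0,0],[0,0,0,0,0,0]]]'; python3 k.py
python3 - <<'E'
from h import *
img,W=wcloud(); cv2.imwrite("pics/w7.png",img)
H=(W-np.array([.5347,.038,0]))@Ro.from_euler('z',-.1).as_matrix()*1000
img,T=cloud("scene");a=cv2.resize(img[170:330,270:430],(600,600),interpolation=cv2.INTER_CUBIC); cv2.imwrite("pics/s7.png",a)
T=(T-np.array([.5347,.038,0]))@Ro.from_euler('z',-.1).as_matrix()*1000
for nm,H in(("w",H),("s",T)):
  for lo,hi in((-122,-97),(-90,-60),(0,28),(97,122)):
    p=H[(H[...,1]>lo)&(H[...,1]<hi)&(abs(H[...,0])<20)&(H[...,2]>30)&(H[...,2]<90)]
    if len(p)>15: print(nm,lo,hi,len(p),p[p[:,2]>np.percentile(p[:,2],97)-4].mean(0).round(1))
E
```

```text
time_s: 16.85
eef_pos: [0.509, 0.1629, 0.219]
orientation: [3.142, 0.0, 1.471]
contact_force: [-0.8, -0.4, -0.1]
width: -0.002
gripper_force: 0.0
[-38.1 121.7 219. ] [-0.8 -0.4 -0.1]
100 angle 1.5964080125564943 y at 45: 71.42395364129031
w 0 28 73 [ 5.1 22.4 50.5]
w 97 122 974 [  0.6 109.7  59.4]
s -122 -97 162 [   2.1 -110.9   59.7]
s -90 -60 90 [  1.9 -75.1  51.4]
s 0 28 91 [ 2.8 13.5 51.7]
s 97 122 203 [  3.9 110.6  59.6]
```

View pics/s7.png

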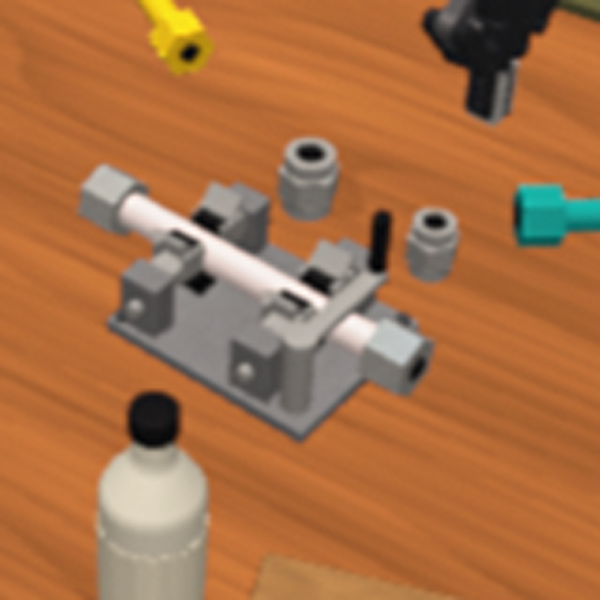

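The picture shows the keeper across the seated tube at its stop (pin at about (380,240)), the gripper clear and the fittings undisturbed.

```bash
python3 -c "
from rig import *
print(hand_in())"
```

```text
the job is handed in; nothing more can be done
None
```

I laid the tube on the jaws and released it, pressed it home in both, swung the keeper across it to its stop, and handed the job in at about 17 s; the hand-in gave no verdict.

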